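Release and trap the salt tin

ROBOT

A 7-joint arm with a two-finger parallel gripper is mounted at the origin on the work surface. World frame = base frame: x ahead of the robot, y to its left, z up, the work surface at z = 0. Lengths are in m, angles in rad, forces in N, time in s.
With the tool pointing down it reaches from about 0.35 to 0.9 m from the base axis. Payload 8.1 kg.
Tool frame: the origin (TCP) lies at the very end of the fingers, on their centre line; the grasp point (between the pads) lies 19 mm behind it; x points along the fingers, y is the direction in which the jaws open and shut, and the axes are right-handed (so a half turn about x gives the same grasp; the last joint's range is limited). The gripper opens to 85 mm and grips with 20 to 120 N. Pads are 22 mm wide; open, the fingers measure 114 mm over their backs; the gripper's body (76 mm by 85 mm) begins 54 mm behind the grasp point. The pads swing forward as they close: fully open they stand 13 mm farther back than shut.
Start: joints at [-1.226, 0.434, 0.025, 1.573, -0.012, 1.134, -0.075], TCP at [0.271, 0.563, 0.203] pointing down, gripper open.
Joint ranges: [-2.62, 2.62], [-0.44, 2.09], [-1.27, 1.32], [0.08, 2.57], [-1.32, 4.46], [0.12, 2], [-2.74, 2.74]. Speed limits (rad/s): [2.22, 2.22, 3.01, 3.01, 3.14, 3.14, 3.14].

INTERFACE

Orientations are given as a unit quaternion [w, x, y, z].
In Python, from workcell import env, cams gives the robot as it stands.
- The arm moves only by the tool move_arm, never from a script. Its argument "commands" is one flat list of numbers, 4 for each row, row after row: the shift along the tool's x, y, z in m, then the turn about the tool's x in degrees. A call has exactly 8 rows; each row is the pose to reach, as a shift and turn from the pose measured when the call began, along the tool's axes at that moment; what a row does not reach only later rows make up. A row lasts 1/8 s, in which the tool goes at most 62.5 mm and 10.7 degrees, less where a joint would pass 70% of its speed; a pose out of reach is approached as far as the arm can. A call with a gripper value outside its range is refused whole. "fingers" is the finger opening in m, from 0 to 0.0854, set as the call begins (left out, the last holds). The fingers move at their own pace and stop on an object; the grip force is fixed at half the most. Time passes only in rows, so rows that repeat a pose let the fingers close, or fill a call up. It gives the time, the measured TCP pose, the force and the opening at its end, in the units of the state.
- env.get_state(): the state, without advancing time (a new reading comes with each control period).
- cams.read_camera(name): name is "scene" or "top" or "wrist"; returns a dict with "color" (384x512x3 uint8, red, green, blue), "z_map" (384x512 float32, m along the optical axis (not along the pixel's ray), 0 where there is no reading), "intrinsics" (3x3 intrinsics, pixels), "xyz" and "orientation" of the camera in the world. Camera axes: x right, y down, z forward; pixel columns grow to the right and rows downward; lengths in m; the calibration is good to about 2 mm. A picture is of the moment at which its call begins.
- env.job_done(): hands the job in, once; it reports no verdict.
The state is a dict: "time": time; "joint_positions": joint angles; "joint_vel": joint speeds; "joint_torque": joint torques, N m; "eef_pos": TCP position; "tcp_rot": TCP orientation; "force": force on the tool from outside, world axes, zero at the start; "moment": the same for the moment, N m; "width": opening from 0.0 (shut) to 1.0 (fully open).
Only numpy, scipy, OpenCV 4.12 (cv2) and the standard library are available. Lean on these libraries where they do the work, as an engineer would, in place of code of your own. Each camera call takes 0.05 s, during which the arm holds its last target.

TASK

Let the yellow-lidded salt tin out of the spring feeder without it getting away: press the red pad down with one fingertip so that the gate drops and the tin springs forward over it, and have the other finger in front of the tin to trap it before its front passes the tray's open end. Grasp and lift nothing, tip nothing, and leave the rest of the counter as it stands. Finish while holding: the pad still pressed down and the tin standing upright on the tray, stopped against the finger.

Things in the scene. Friction and masses are not known exactly. Their poses are not given: they have to be found in the camera images.
- feeder: Spring-fed tin dispenser of aluminium and oak, fixed to the counter, 185 mm long. Origin: on the counter top under the centre of the waiting tin; z up. The tin leaves along -x; +y is the red pad's side. Lane floor: 26 mm above the counter, from x = +61 mm (back block, 55 mm high) to the open end. Side walls: y = +-27 to +-31 mm, 36 mm high above the counter.
- release (a joint): Travel of the red pad and gate (one part), m: 0 up, 0.015 fully down (stop); held down from 0.009 on. Springs back when let go: about 2 N to start, 5 N fully down, up to 2 N more while the tin leans on the gate. The gate is a bar across the lane at x = -26.5 to -30.5 mm in the feeder's frame, 9 mm above the lane floor; beyond 0.009 m it lies below the floor.
- pad_top (a point): Red press pad beside the lane, 36 x 44 x 12 mm (feeder x, y, z). This point: centre of its top face, at rest 56 mm above the counter, at x = -62, y = +62 mm in the feeder's frame, axes parallel. Fully down its top is 41 mm above the counter: over the side walls, under the tin's lid (68 mm), so a second fingertip at that height over the lane stands in the tin's way.
- pusher (a joint): Travel of the black spring pusher behind the tin, towards the feeder's -x, m: 0 at the start, 0.115 at most. It shoves the tin with about 3 N, at roughly 20 to 30 mm/s once the gate is down; untrapped, the tin reaches the open end about 3 s later.
- lane_end (a point): Middle of the tray's open end, on the lane floor: x = -100 mm, y = 0, 26 mm above the counter in the feeder's frame.
- salt_tin: Loose square steel tin with a yellow lid, 50 x 50 x 42 mm, about 0.16 kg, in the feeder's lane. Origin: centre of its underside, z up.
- salt_tin_center (a point): Centre of the salt tin, half-way up. It waits at x = 0, y = 0, 47 mm above the counter, in the feeder's frame (front face at x = -25 mm against the gate). Trapped, it must have come forward by more than 6 mm, with its front not past the open end (centre between x = -6 and -75 mm).
- herb_tin: Bystander: loose tin with a green lid, 50 x 50 x 42 mm, standing on the counter at the feeder's -y side. Origin: centre of its underside.
- clove_tin: Bystander: loose tin with a blue lid, 50 x 50 x 42 mm. Origin: centre of its underside.
- measuring_cup: Bystander: glass measuring cup, 92 mm across, 110 mm high, handle at its +y. Origin: centre of its underside.
- mortar: Bystander: white stoneware mortar, 124 mm across, 75 mm high, pestle leaning in it up to 130 mm. Origin: centre of its underside.
- tub: Bystander: closed plastic tub with a blue lid, 158 x 118 x 74 mm. Origin: centre of its underside.
- pepper_mill: Bystander: dark wooden pepper mill, 52 mm across, 165 mm high. Origin: centre of its underside.
There are look-alikes about, which are no part of the job. Leave any purple look-alike of the salt_tin alone.

How it is judged:
On the way, in this order (a step that is already met when the one before it is completed fails the run):
1. The red pad is pressed down by a finger (value of joint release above 0.009 m and contact force between the fingers and release above 0.5 N), for 0.05 s.
2. With the pad held down, the tin has sprung forward over the gate and is stopped by a finger (all of step 1 and x of salt_tin_center in the frame of feeder below -0.006 m and contact force between the fingers and salt_tin above 0.25 N and linear speed of salt_tin below 0.01 m/s), for 0.3 s.
At the end, for the whole second after the job is handed in: A finger holds the pad at least 9 mm down with over 0.5 N; the salt tin stands at rest on the lane floor, upright within 0.15 rad, 6 to 75 mm forward of where it waited (front not past the open end), and leans on a finger with over 0.25 N (all of step 2 and x of salt_tin_center in the frame of feeder above -0.075 m and angle between salt_tin's own z axis and vertical below 0.15 rad and z of salt_tin in the frame of feeder between 0.022 and 0.032 m); the arm keeps its last pose, push and grip.
It fails at once if The salt tin ran past the open end of the tray (x of salt_tin_center in the frame of feeder below -0.085 m).
It fails at once if The salt tin was lifted (z of salt_tin in the frame of feeder above 0.038 m).
It fails at once if The salt tin was tipped (angle between salt_tin's own z axis and vertical above 0.4 rad).
It fails at once if A bystander was moved by more than 20 mm (distance of any of herb_tin, clove_tin, measuring_cup, mortar, tub, pepper_mill from where it was at the start of the episode above 0.02 m).
It also fails if it takes over 38 s, if anything falls off the work surface, if the arm or the gripper's body presses on something with over 40 N, if the wrist force passes 120 N, or if a joint passes its speed limit or range.

## Working session

There is one attempt and no reset: what is moved stays moved. The work goes in short steps, Python scripts to look and compute and a tool call to move; the robot and the scene stay as the last step left them, time stands still between calls to the robot, and variables do not carry over. Pictures are saved under pics/ and viewed, and the job is handed in when it is done.

Besides the shell and the picture viewer there is one more tool, called after "Emit:" by a JSON object that holds its "api" and its "payload". move_arm: Moves the arm, as the interface text tells. Its arguments: {"type":"object","properties":{"commands":{"type":"array","items":{"type":"number"}},"fingers":{"type":"number"}},"required":["commands"]}

```bash
mkdir -p pics; ls; python3 - <<'E'
from workcell import env,cams
import cv2,numpy as np
s=env.get_state()
for k,v in s.items(): print(k,np.round(v,4))
for n in ["scene","top","wrist"]:
    c=cams.read_camera(n); cv2.imwrite(f"pics/{n}0.png",c["color"][:,:,::-1])
    np.savez(f"/tmp/{n}0.npz",**c)
    print(n,np.round(c["intrinsics"],1).tolist(),c["xyz"],c["orientation"])
E
```

```text
pics
time 0.0
joint_positions [-1.2256  0.4352  0.025   1.5741 -0.0116  1.134  -0.0751]
joint_vel [ 0.001   0.0005 -0.0007  0.0008  0.0001 -0.001   0.0001]
joint_torque [-3.00000e-04 -6.70489e+01  1.02500e+00 -3.16211e+01  1.56000e-02
  1.26000e-02 -0.00000e+00]
eef_pos [0.2704 0.5628 0.2017]
tcp_rot [ 0.6894  0.1565  0.6895 -0.1576]
force [ 0.6608 -1.3349  0.3652]
moment [-0.0236 -0.0494  0.0352]
width 1.001
scene [[412.1, 0.0, 259.1], [0.0, 412.1, 190.2], [0.0, 0.0, 1.0]] [ 0.97740267 -0.74754023  0.91915508] [-0.36920234  0.888712    0.24828919 -0.11060328]
top [[494.2, 0.0, 257.3], [0.0, 494.2, 200.2], [0.0, 0.0, 1.0]] [ 0.34273226 -0.02586975  1.57736097] [-0.05312598  0.71435296 -0.69637664  0.04401194]
wrist [[266.1, 0.0, 256.5], [0.0, 266.1, 190.0], [0.0, 0.0, 1.0]] [0.19514115 0.59961158 0.37274818] [0.14085256 0.83503894 0.52456432 0.08776553]
```

View pics/scene0.png

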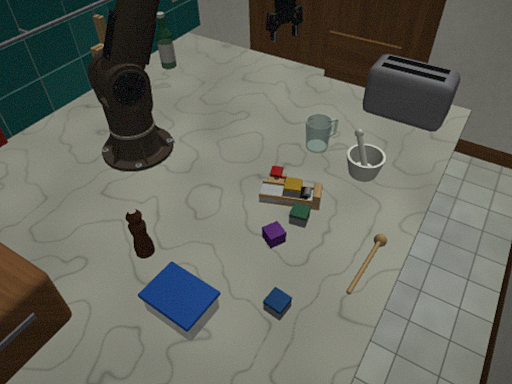

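View pics/top0.png

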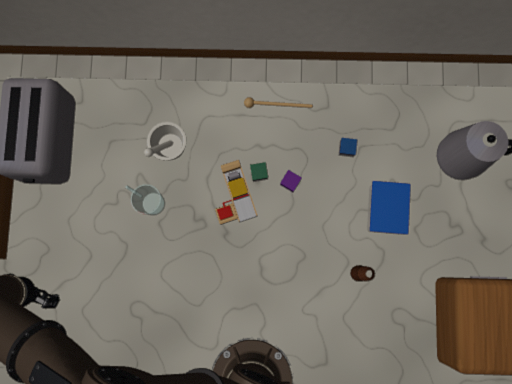

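The top view shows the yellow lid at (238,188), red pad at (226,213), and the white lane end at (246,210). The green tin is at (259,172), the purple look-alike at (291,181) and the blue tin at (348,147). I choose the yellow lid in the tray and check it in a close crop, measuring with depth.

```bash
cat > h.py <<'E'
import numpy as np,cv2
from scipy.spatial.transform import Rotation as R
def rot(q): return R.from_quat([q[1],q[2],q[3],q[0]])
def cloud(c):
    K=c["intrinsics"];z=c["z_map"];v,u=np.mgrid[:z.shape[0],:z.shape[1]]
    P=np.stack([(u-K[0,2])/K[0,0]*z,(v-K[1,2])/K[1,1]*z,z],-1)
    return P@rot(c["orientation"]).as_matrix().T+c["xyz"]
E
python3 - <<'E'
from h import *
for n,(u0,u1,v0,v1) in dict(top=(190,320,140,240),scene=(240,340,150,250)).items():
    c=dict(np.load(f"/tmp/{n}0.npz")); P=cloud(c); im=c["color"]
    cv2.imwrite(f"pics/crop_{n}.png",cv2.resize(im[v0:v1,u0:u1,::-1],None,fx=6,fy=6,interpolation=cv2.INTER_CUBIC)[:600,:800])
    hsv=cv2.cvtColor(im,cv2.COLOR_RGB2HSV); m0=np.zeros(im.shape[:2],bool); m0[v0:v1,u0:u1]=1
    for col,(a,b) in dict(yellow=(20,32),red=(0,5),green=(60,85),purple=(130,155)).items():
        m=m0&(hsv[...,0]>=a)&(hsv[...,0]<=b)&(hsv[...,1]>150)&(hsv[...,2]>50)
        Q=P[m]; 
        if len(Q)<5: continue
        zt=np.percentile(Q[:,2],80); T=Q[abs(Q[:,2]-zt)<.006]
        r=cv2.minAreaRect((T[:,:2]*1000).astype(np.float32))
        print(n,col,len(Q),len(T),"z",zt.round(4),"mean",T.mean(0).round(4),"rect",np.round(r[0],1),np.round(r[1],1),round(r[2],1))
    # table
    print("z table", np.median(P[v0:v1,u0:u1,2]))
E
```

```text
top yellow 270 210 z 0.0721 mean [0.5911 0.0589 0.0703] rect [590.1  58.9] [51.1 49. ] 20.1
top red 163 121 z 0.0587 mean [0.5126 0.0972 0.057 ] rect [512.7  96.8] [32.9 40.3] 19.5
top purple 229 183 z 0.0454 mean [ 0.6202 -0.1056  0.0436] rect [ 620.3 -105.3] [46.  48.8] 60.0
z table 0.0012301243433432418
scene yellow 220 206 z 0.0679 mean [0.5893 0.0554 0.0664] rect [588.6  56.3] [49.8 52.5] 20.1
scene red 112 100 z 0.0558 mean [0.5121 0.0925 0.0542] rect [511.   92.8] [32.9 44.1] 18.3
scene purple 107 90 z 0.0421 mean [ 0.6143 -0.1086  0.0408] rect [ 619.6 -110.2] [46.4 51.8] 60.8
z table -0.0008038167285395192
```

```bash
ls pics
```

```text
crop_scene.png
crop_top.png
scene0.png
top0.png
wrist0.png
```

View pics/crop_top.png

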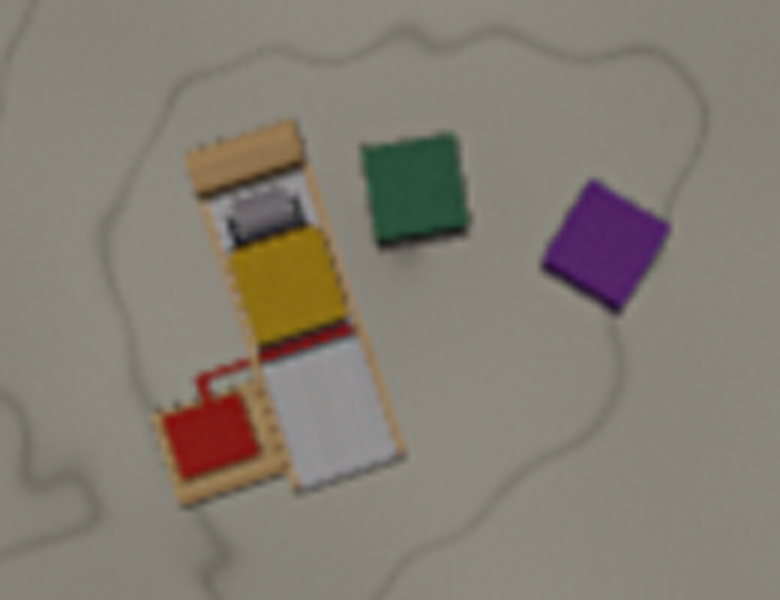

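View pics/crop_scene.png

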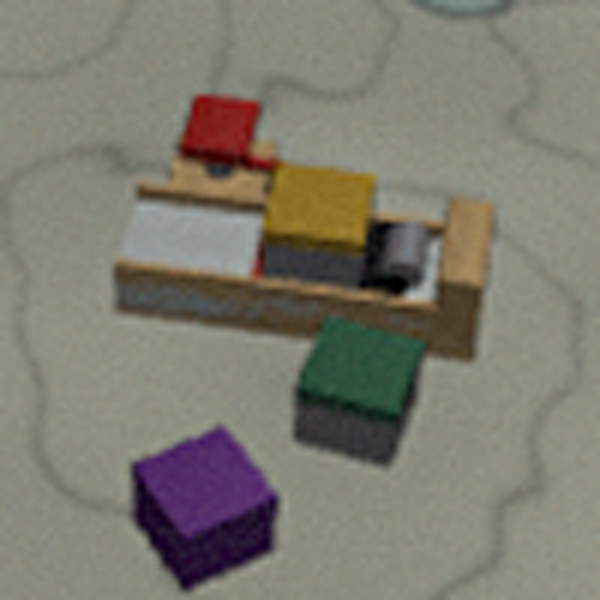

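```bash
cat >> h.py <<'E'
YAW=np.radians(19.4);O=np.array([.5896,.0574,0])
F=R.from_euler('z',YAW)
def f2w(p): return O+F.apply(p)
def plan(s,target):
    T=rot(s["tcp_rot"]);p=np.array(s["eef_pos"])
    M=T.as_matrix()
    print("tool axes in feeder\n",(F.inv().as_matrix()@M).round(3),"tcp in feeder",F.inv().apply(p-O).round(4))
    print("shift",T.inv().apply(target-p).round(4))
    for sg in(1,-1):
        g=F.apply([0,sg,0]); l=T.inv().apply(g); print("turn",sg,np.degrees(np.arctan2(l[2],l[1])).round(2))
    print("force",np.round(s["force"],2),"width",s["width"],"t",s["time"], "q",np.round(s["joint_positions"],2))
E
python3 - <<'E'
from h import *
from workcell import env
plan(env.get_state(),f2w([-.058,.031,.12]))
E
```

```text
tool axes in feeder
 [[-0.001  0.708  0.706]
 [-0.001  0.706 -0.708]
 [-1.    -0.001  0.   ]] tcp in feeder [-0.1331  0.5829  0.2019]
shift [ 0.0824 -0.3366  0.4437]
turn 1 -45.06
turn -1 134.94
force [-0.06  0.52  0.47] width 1.001976524905501 t 0.15 q [-1.23  0.44  0.02  1.57 -0.01  1.13 -0.08]
```

Emit:
{"api": "move_arm", "payload": {"commands": [0, -0.03, 0.04, -4, 0.005, -0.07, 0.095, -10, 0.01, -0.12, 0.15, -16, 0.015, -0.165, 0.21, -22, 0.02, -0.21, 0.27, -28, 0.025, -0.255, 0.33, -34, 0.03, -0.3, 0.39, -40, 0.04, -0.335, 0.442, -45], "fingers": 0.05}}

```text
time: 1.15
eef_pos: [0.4914, 0.1279, 0.17]
tcp_rot: [0.697, -0.12, 0.697, 0.12]
force: [0.9, 1.0, 0.8]
width: 0.585
```

```bash
python3 - <<'E'
from h import *
from workcell import env
plan(env.get_state(),f2w([-.058,.031,.10]))
E
```

```text
tool axes in feeder
 [[-0.    -0.002  1.   ]
 [-0.001  1.     0.002]
 [-1.    -0.001 -0.   ]] tcp in feeder [-0.0692  0.0991  0.17  ]
shift [ 0.0701 -0.0681  0.0111]
turn 1 0.13
turn -1 -179.87
force [0.87 1.04 0.75] width 0.585350421130158 t 1.15 q [-0.41  0.28  0.06  1.9  -0.02  0.96  1.57]
```

Emit:
{"api": "move_arm", "payload": {"commands": [0, -0.02, 0.003, 0, 0.0, -0.045, 0.007, 0, 0.01, -0.068, 0.011, 0, 0.025, -0.068, 0.011, 0, 0.045, -0.068, 0.011, 0, 0.06, -0.068, 0.011, 0, 0.07, -0.068, 0.011, 0, 0.07, -0.068, 0.011, 0]}}

```text
time: 2.15
eef_pos: [0.5239, 0.0677, 0.0994]
tcp_rot: [0.696, -0.12, 0.697, 0.12]
force: [0.4, -0.3, 0.5]
width: 0.583
```

```bash
python3 - <<'E'
from h import *
from workcell import env,cams
plan(env.get_state(),f2w([-.058,.031,.06]))
ims=[]
for n in ["scene","wrist"]:
    c=cams.read_camera(n); np.savez(f"/tmp/{n}1.npz",**c); im=c["color"][:,:,::-1]
    if n=="scene": im=im[100:260,200:370]; im=cv2.resize(im,None,fx=3,fy=3,interpolation=cv2.INTER_CUBIC)
    cv2.imwrite(f"pics/{n}1.png",im)
E
```

```text
tool axes in feeder
 [[-0.001 -0.003  1.   ]
 [-0.001  1.     0.003]
 [-1.    -0.001 -0.001]] tcp in feeder [-0.0585  0.0315  0.0994]
shift [ 0.0394 -0.0005  0.0006]
turn 1 0.16
turn -1 -179.84
force [ 0.38 -0.3   0.47] width 0.5828958285439226 t 2.15 q [-0.29  0.39  0.08  1.94 -0.04  0.82  1.73]
```

View pics/scene1.png

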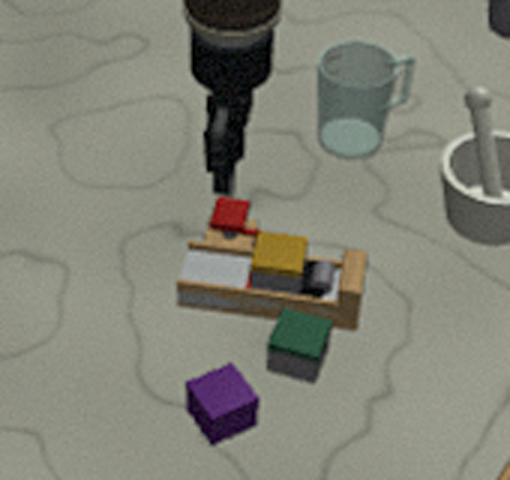

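View pics/wrist1.png

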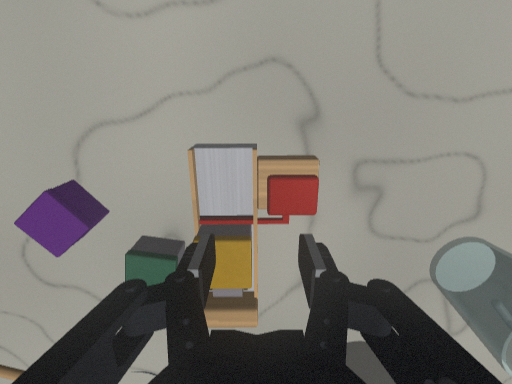

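```bash
python3 - <<'E'
from h import *
c=dict(np.load("/tmp/wrist1.npz"));P=F.inv().apply((cloud(c)-O).reshape(-1,3)).reshape(384,512,3)
hsv=cv2.cvtColor(c["color"],cv2.COLOR_RGB2HSV)
for col,(a,b) in dict(yellow=(20,32),red=(0,5)).items():
    m=(hsv[...,0]>=a)&(hsv[...,0]<=b)&(hsv[...,1]>150)&(hsv[...,2]>50); m[:, :190]=0
    Q=P[m];Q=Q[(Q[:,2]>.05)&(Q[:,2]<.075)]
    print(col,len(Q),Q.min(0).round(4),Q.max(0).round(4),Q.mean(0).round(4))
for v,u in [(237,208),(237,311),(242,203),(242,318)]: print(P[v,u].round(4))
# nearest points: tips
m=(P[...,2]>.085)&(P[...,2]<.125)&(np.abs(P[...,0]+.058)<.04);Q=P[m]
for s in(0,1):
    q=Q[(Q[:,1]>.031)==s]; print("tip",q.min(0).round(4),q.max(0).round(4)) if len(q) else 0
E
```

```text
yellow 1773 [-0.0259 -0.0232  0.0651] [0.0244 0.0261 0.0696] [-0.0009  0.0093  0.0679]
red 1732 [-0.0789  0.0416  0.0531] [-0.044   0.0836  0.0575] [-0.062   0.0623  0.0554]
[-0.0685  0.004   0.1395]
[-0.0688  0.0613  0.1399]
[-0.0687  0.0024  0.1454]
[-0.0652  0.0657  0.139 ]
```

Emit:
{"api": "move_arm", "payload": {"commands": [0.008, 0, 0, 0, 0.016, 0, 0, 0, 0.024, 0, 0, 0, 0.032, 0, 0, 0, 0.038, 0, 0, 0, 0.042, 0, 0, 0, 0.042, 0, 0, 0, 0.042, 0, 0, 0]}}

```text
time: 3.25
eef_pos: [0.525, 0.0677, 0.0586]
tcp_rot: [0.697, -0.12, 0.697, 0.12]
force: [0.4, 0.5, 0.6]
width: 0.586
```

```bash
python3 - <<'E'
from h import *
from workcell import env,cams
plan(env.get_state(),f2w([-.058,.031,.044]))
c=cams.read_camera("wrist");cv2.imwrite("pics/wrist2.png",c["color"][:,:,::-1])
E
```

```text
tool axes in feeder
 [[ 0.001 -0.002  1.   ]
 [-0.001  1.     0.002]
 [-1.    -0.001  0.001]] tcp in feeder [-0.0576  0.0312  0.0586]
shift [ 0.0146 -0.0001 -0.0005]
turn 1 0.14
turn -1 -179.86
force [0.44 0.51 0.63] width 0.58568580880387 t 3.25 q [-0.29  0.45  0.08  1.97 -0.05  0.72  1.73]
```

View pics/wrist2.png

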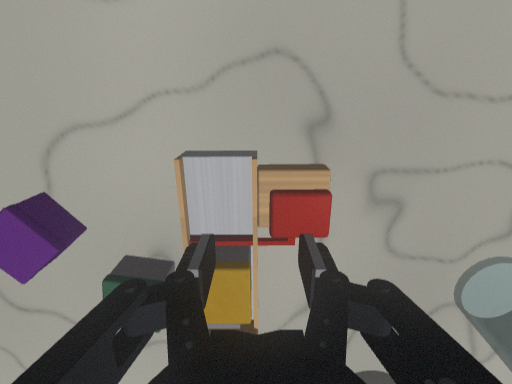

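```bash
python3 - <<'E'
from h import *
from workcell import env,cams
for n in ["wrist","scene"]:
    c=cams.read_camera(n);P=F.inv().apply((cloud(c)-O).reshape(-1,3)).reshape(384,512,3)
    print(n,"cam in feeder",F.inv().apply(c["xyz"]-O).round(3))
    if n=="wrist":
        for u in (205,210,308,315):
            for v in range(226,262,4): print(u,v,P[v,u].round(4))
    else:
        im=c["color"][100:260,200:370,::-1];cv2.imwrite("pics/scene3.png",cv2.resize(im,None,fx=3.5,fy=3.5,interpolation=cv2.INTER_CUBIC))
        m=(abs(P[...,0]+.058)<.02)&(P[...,2]>.06)&(P[...,2]<.12)&(c["z_map"]>0)
        Q=P[m];print(Q[np.argsort(Q[:,2])][:15].round(4))
E
```

```text
wrist cam in feeder [-0.141  0.031  0.23 ]
205 226 [-0.0382 -0.013   0.0259]
205 230 [-0.0342 -0.0133  0.0255]
205 234 [-0.0683  0.0017  0.0953]
205 238 [-0.0678  0.0023  0.0989]
205 242 [-0.0681  0.0032  0.1037]
205 246 [-0.0686  0.0042  0.1087]
205 250 [-0.0682  0.0047  0.1118]
205 254 [-0.0681  0.0053  0.1153]
205 258 [-0.0678  0.0059  0.1183]
210 226 [-0.0384 -0.0087  0.0263]
210 230 [-0.034  -0.0091  0.0251]
210 234 [-0.0683  0.0045  0.0952]
210 238 [-0.0678  0.0051  0.0989]
210 242 [-0.0683  0.006   0.1041]
210 246 [-0.066   0.0059  0.1043]
210 250 [-0.0632  0.0056  0.1038]
210 254 [-0.0624  0.006   0.1064]
210 258 [-0.0593  0.0057  0.1055]
308 226 [-0.0535  0.0681  0.0557]
308 230 [-0.0502  0.0684  0.0556]
308 234 [-0.0682  0.0601  0.0948]
308 238 [-0.0682  0.0593  0.0995]
308 242 [-0.0681  0.0585  0.1036]
308 246 [-0.0688  0.0576  0.1088]
308 250 [-0.0677  0.0572  0.1109]
308 254 [-0.0684  0.0563  0.1156]
308 258 [-0.067   0.0562  0.117 ]
315 226 [-0.0535  0.0732  0.0558]
315 230 [-0.0503  0.0735  0.0557]
315 234 [-0.0465  0.0739  0.0549]
315 238 [-0.0122  0.0878 -0.0003]
315 242 [-0.0681  0.0623  0.1035]
315 246 [-0.068   0.0615  0.1075]
315 250 [-0.0689  0.0603  0.1128]
315 254 [-0.0692  0.0595  0.1169]
315 258 [-0.0676  0.0594  0.1179]
scene cam in feeder [ 0.098 -0.888  0.919]
[[-0.0589  1.1568  0.06  ]
 [-0.0491  1.1578  0.0603]
 [-0.0683  1.151   0.0617]
 [-0.0536  1.1532  0.0619]
 [-0.0644  1.159   0.0637]
 [-0.0594  1.1581  0.0644]
 [-0.0435  1.148   0.0648]
 [-0.0688  1.1524  0.0661]
 [-0.0749  1.1616  0.0668]
 [-0.0697  1.1589  0.0683]
 [-0.0535  1.1454  0.0701]
 [-0.0438  1.147   0.0702]
 [-0.039   1.1471  0.0705]
 [-0.0704  1.1623  0.0718]
 [-0.0642  1.151   0.072 ]]
```

View pics/scene3.png

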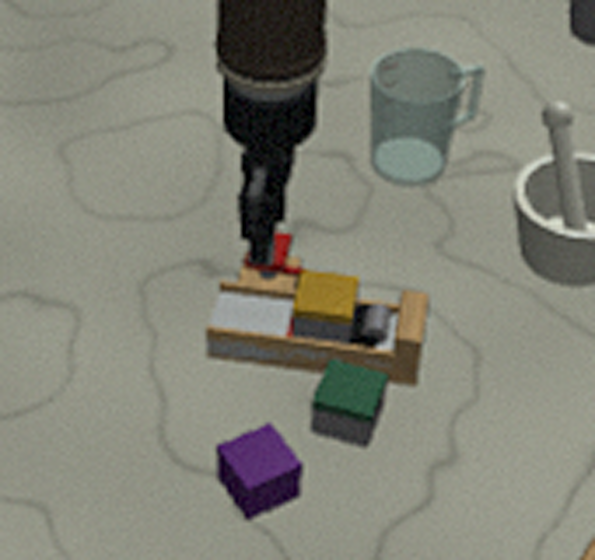

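```bash
python3 - <<'E'
from h import *
from workcell import env,cams
c=cams.read_camera("scene");K=c["intrinsics"]
im=c["color"][120:220,220:340,::-1];im=cv2.resize(im,None,fx=6,fy=6,interpolation=cv2.INTER_CUBIC)
for z,colr in((.06,(255,255,255)),(.095,(0,255,0))):
  for y in(-.002,.064):
    p=rot(c["orientation"]).inv().apply(f2w([-.058,y,z])-c["xyz"]);u=K@p/p[2]; print(z,y,u[:2].round(1))
    cv2.circle(im,(int((u[0]-220)*6),int((u[1]-120)*6)),5,colr,2)
cv2.imwrite("pics/scene4.png",im)
E
```

```text
0.06 -0.002 [273.9 183.1]
0.06 0.064 [277.9 168.8]
0.095 -0.002 [274.1 174.5]
0.095 0.064 [278.1 160.2]
```

View pics/scene4.png

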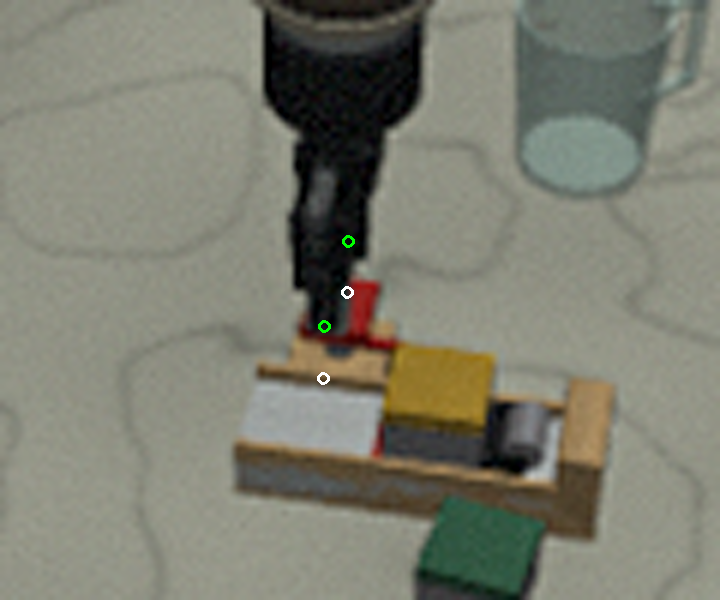

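Both cameras agree that the real fingertips sit at about z=0.094, some 35 mm above the reported TCP. I'll go by the images and the force, in stages.

Emit:
{"api": "move_arm", "payload": {"commands": [0.006, 0, 0, 0, 0.012, 0, 0, 0, 0.018, 0, 0, 0, 0.023, 0, 0, 0, 0.028, 0, 0, 0, 0.03, 0, 0, 0, 0.03, 0, 0, 0, 0.03, 0, 0, 0]}}

```text
time: 4.45
eef_pos: [0.5251, 0.0677, 0.0288]
tcp_rot: [0.697, -0.12, 0.696, 0.12]
force: [-0.1, -0.1, -0.3]
width: 0.585
```

```bash
python3 - <<'E'
from h import *
from workcell import env,cams
plan(env.get_state(),f2w([-.058,.031,.02]))
c=cams.read_camera("wrist");cv2.imwrite("pics/wrist5.png",c["color"][:,:,::-1])
P=F.inv().apply((cloud(c)-O).reshape(-1,3)).reshape(384,512,3)
for u in (207,308):
  for v in range(228,250,3): print(u,v,P[v,u].round(4))
E
```

```text
tool axes in feeder
 [[ 0.001 -0.002  1.   ]
 [-0.001  1.     0.002]
 [-1.    -0.001  0.001]] tcp in feeder [-0.0574  0.0311  0.0288]
shift [ 0.0088 -0.0001 -0.0006]
turn 1 0.14
turn -1 -179.86
force [-0.08 -0.13 -0.32] width 0.585027660757996 t 4.45 q [-0.28  0.5   0.07  1.99 -0.05  0.65  1.74]
207 228 [-0.0516 -0.0052  0.026 ]
207 231 [-0.0486 -0.0056  0.0247]
207 234 [-0.0679  0.0026  0.0647]
207 237 [-0.0682  0.0034  0.0688]
207 240 [-0.0683  0.004   0.0722]
207 243 [-0.0684  0.0046  0.0756]
207 246 [-0.0686  0.0052  0.0789]
207 249 [-0.0678  0.0054  0.0805]
308 228 [-0.0675  0.0617  0.0564]
308 231 [-0.0655  0.0618  0.0564]
308 234 [-0.0681  0.0601  0.065 ]
308 237 [-0.0686  0.0593  0.0693]
308 240 [-0.0683  0.0588  0.0721]
308 243 [-0.068   0.0583  0.0748]
308 246 [-0.0683  0.0577  0.0782]
308 249 [-0.0684  0.0571  0.0813]
```

View pics/wrist5.png

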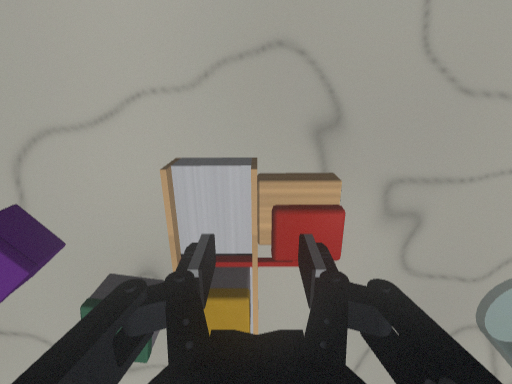

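Emit:
{"api": "move_arm", "payload": {"commands": [0.004, 0, 0, 0, 0.008, 0, 0, 0, 0.012, 0, 0, 0, 0.016, 0, 0, 0, 0.02, 0, 0, 0, 0.021, 0, 0, 0, 0.021, 0, 0, 0, 0.021, 0, 0, 0]}}

```text
time: 5.5
eef_pos: [0.5255, 0.0678, 0.0089]
tcp_rot: [0.698, -0.12, 0.696, 0.12]
force: [-4.5, -0.6, 19.7]
width: 0.587
```

```bash
python3 - <<'E'
from h import *
from workcell import env,cams
plan(env.get_state(),f2w([-.058,.031,.008]))
c=cams.read_camera("wrist");cv2.imwrite("pics/wrist6.png",c["color"][:,:,::-1])
P=F.inv().apply((cloud(c)-O).reshape(-1,3)).reshape(384,512,3)
hsv=cv2.cvtColor(c["color"],cv2.COLOR_RGB2HSV)
for col,(a,b) in dict(yellow=(20,32),red=(0,5)).items():
    m=(hsv[...,0]>=a)&(hsv[...,0]<=b)&(hsv[...,1]>150)&(hsv[...,2]>50); m[:, :190]=0
    Q=P[m];Q=Q[(Q[:,2]>.034)&(Q[:,2]<.075)]
    print(col,len(Q),np.percentile(Q,1,axis=0).round(4),Q.max(0).round(4),np.median(Q,axis=0).round(4))
for u in (207,308):
  for v in range(222,246,4): print(u,v,P[v,u].round(4))
E
```

```text
tool axes in feeder
 [[ 0.002 -0.002  1.   ]
 [-0.001  1.     0.002]
 [-1.    -0.001  0.002]] tcp in feeder [-0.057   0.0312  0.0089]
shift [ 0.0009 -0.0001 -0.001 ]
turn 1 0.14
turn -1 -179.86
force [-4.52 -0.57 19.72] width 0.5872402186952939 t 5.5 q [-0.28  0.53  0.07  2.01 -0.06  0.61  1.74]
yellow 1322 [-0.0411  0.0038  0.0625] [-0.0166  0.0262  0.0696] [-0.0327  0.0147  0.0678]
red 2831 [-0.0787  0.0417  0.0384] [-0.0441  0.0841  0.059 ] [-0.0668  0.06    0.0403]
207 222 [-0.0655 -0.0009  0.0253]
207 226 [-0.0621 -0.0013  0.0243]
207 230 [-0.0601 -0.0011  0.0259]
207 234 [-0.0676  0.0027  0.045 ]
207 238 [-0.0679  0.0036  0.05  ]
207 242 [-0.0678  0.0043  0.0542]
308 222 [-0.0731  0.0606  0.0405]
308 226 [-0.0704  0.0608  0.0403]
308 230 [-0.0682  0.0608  0.0412]
308 234 [-0.0678  0.0601  0.0451]
308 238 [-0.0674  0.0594  0.049 ]
308 242 [-0.068   0.0584  0.0543]
```

View pics/wrist6.png

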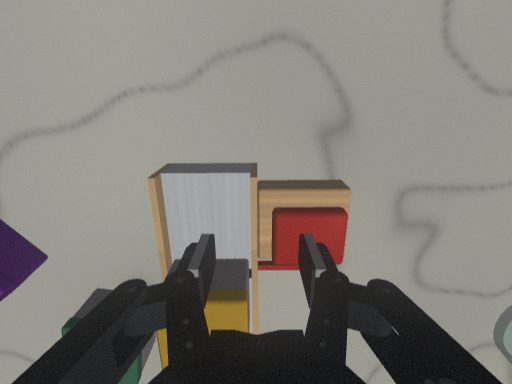

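Emit:
{"api": "move_arm", "payload": {"commands": [0.001, 0, 0, 0, 0.001, 0, 0, 0, 0.001, 0, 0, 0, 0.001, 0, 0, 0, 0.001, 0, 0, 0, 0.001, 0, 0, 0, 0.001, 0, 0, 0, 0.001, 0, 0, 0]}}

```text
time: 6.55
eef_pos: [0.5255, 0.0678, 0.0088]
tcp_rot: [0.698, -0.12, 0.696, 0.12]
force: [-5.1, -1.5, 19.9]
width: 0.588
```

```bash
python3 - <<'E'
from h import *
from workcell import env,cams
plan(env.get_state(),f2w([-.058,.031,.008]))
for k,n in enumerate(["wrist","scene","top"]):
    c=cams.read_camera(n)
    P=F.inv().apply((cloud(c)-O).reshape(-1,3)).reshape(384,512,3)
    hsv=cv2.cvtColor(c["color"],cv2.COLOR_RGB2HSV)
    near=(abs(P[...,0])<.12)&(abs(P[...,1])<.1)
    for col,(a,b) in dict(yellow=(20,32),red=(0,5)).items():
        m=near&(hsv[...,0]>=a)&(hsv[...,0]<=b)&(hsv[...,1]>150)&(hsv[...,2]>50)
        Q=P[m];Q=Q[(Q[:,2]>.034)&(Q[:,2]<.078)]
        if len(Q): print(n,col,len(Q),np.percentile(Q,2,axis=0).round(4),np.percentile(Q,98,axis=0).round(4),np.median(Q,axis=0).round(4))
    if n=="scene": cv2.imwrite("pics/scene7.png",cv2.resize(c["color"][120:240,220:370,::-1],None,fx=5,fy=5,interpolation=cv2.INTER_CUBIC))
E
```

```text
tool axes in feeder
 [[ 0.003 -0.002  1.   ]
 [-0.001  1.     0.002]
 [-1.    -0.001  0.003]] tcp in feeder [-0.057   0.0312  0.0088]
shift [ 0.0008 -0.0002 -0.001 ]
turn 1 0.13
turn -1 -179.87
force [-5.15 -1.49 19.92] width 0.5875621029593854 t 6.55 q [-0.28  0.53  0.07  2.01 -0.06  0.61  1.74]
wrist yellow 1950 [-0.0464 -0.0233  0.0653] [-0.0011  0.0258  0.0689] [-0.033   0.0131  0.0679]
wrist red 2834 [-0.0784  0.0421  0.0388] [-0.0462  0.0825  0.0416] [-0.0669  0.0601  0.0403]
scene yellow 218 [-0.0461 -0.0258  0.0596] [0.0022 0.0242 0.0705] [-0.0214 -0.0044  0.0665]
scene red 7 [-0.0522  0.0565  0.04  ] [-0.0461  0.0769  0.0585] [-0.0467  0.0573  0.0411]
```

View pics/scene7.png

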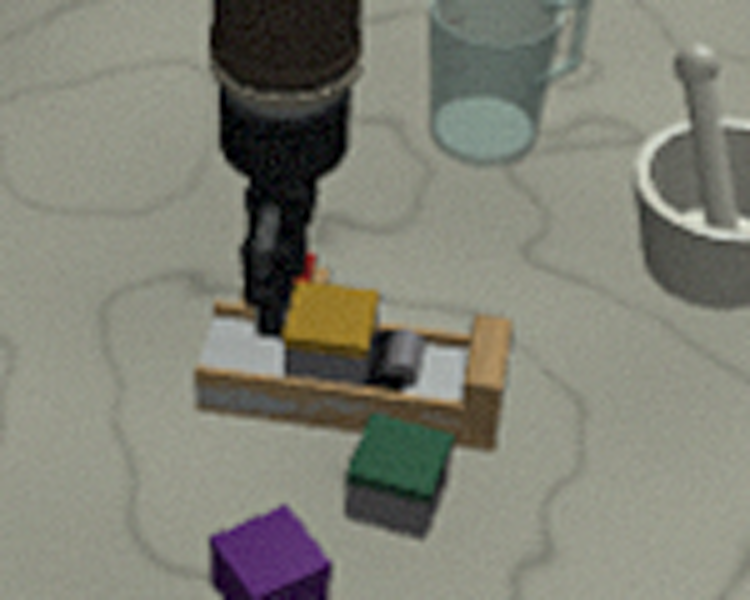

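The tin stands upright at x ≈ -0.022 against the finger, the pad top is at 0.040 (fully down), and the forces are steady. Handing in.

```bash
python3 -c "
from workcell import env
print(env.job_done()); s=env.get_state(); print(s['time'],s['force'],s['eef_pos'])"
```

```text
the job is handed in; nothing more can be done
None
the job is handed in; nothing more can be done
```

I pressed the red pad to its stop with one fingertip. The salt tin sprang over the gate and stopped against the other finger, and I handed the job in still holding that pose. The hand-in gave no verdict.

**Last checks, at about 6.6 s:**
- **Pad:** its top measured about 40 mm above the counter, against 41 mm when fully down. The upward force on the tool was about 20 N, which includes pressing against the stop.
- **Tin:** it was about 22 mm forward of where it waited, centred at x ≈ -22 mm. The lid was level at 67–68 mm, so it was upright on the lane floor.
- **Contact with the finger:** about 5 N along -x, and steady over the last second. The herb tin and the purple tin looked untouched in the picture. I did not measure the bystanders one by one.

**Disagreement:** both cameras showed the real fingertips about 35 mm above the reported TCP, at the 50 mm opening I used. I went by the images and the contact force instead, so the reported TCP ended only 9 mm above the counter.

The final top view gave no usable reading of the tin or the pad, so these checks rest on the wrist and scene cameras and the force.

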